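# Pull the orange-lipped board tray forward with the hook

## Robot

A 6-joint arm with a two-finger parallel gripper is mounted at the origin on the work surface. World frame = base frame: x ahead of the robot, y to its left, z up, the work surface at z = 0. Lengths are in m, angles in rad, forces in N, time in s.
With the tool pointing down it reaches from about 0.375 to 0.9 m from the base axis. Payload 3.1 kg.
Tool frame: the origin (TCP) lies between the finger pads; the fingertips stand 8 mm ahead of it and the grasp point (between the pads) lies 11 mm behind it; z points along the fingers, y is the line along which they close (so a half turn about z gives the same grasp; the last joint's range is limited). The gripper opens to 85 mm and grips with 20 to 120 N. Pads are 22 mm wide; open, the fingers measure 114 mm over their backs; the gripper's body (76 mm by 85 mm) begins 54 mm behind the grasp point. The pads swing forward as they close: fully open they stand 13 mm farther back than shut.
Start: joints at [-1.377, 0.527, 1.433, -0, 1.181, -0.178], TCP at [0.228, -0.582, 0.239] pointing down, gripper open.
Joint ranges: [-3.08, 3.08], [-0.75, 2.2], [0.22, 2.44], [-1.43, 4.57], [0, 2.65], [-2.85, 2.85]. Speed limits (rad/s): [2.79, 2.79, 3.14, 3.14, 3.14, 3.14].

## Interface

Orientations are given as a unit quaternion [x, y, z, w].
In Python, from station import readout, cams, sign_off gives the robot as it stands.
- The arm moves only by the tool send_rows, never from a script. Its argument "commands" is text: rows parted by semicolons, each of 5 numbers parted by spaces: the finger opening in mm, from 0 to 85.4, then the shift along the tool's x, y, z each as a share of 0.02 m, from -1 to 1, then the turn about the tool's z as a share of 4 degrees, from -1 to 1. In form: grip dx dy dz spin; .... A call has 1 to 20 rows; each row shifts and turns the commanded pose from where the row before left it, along the tool's axes as they then stand; what a row does not reach is not made up. A row lasts 1/12 s, in which the tool goes at most 41.7 mm and 7.16 degrees, less where a joint would pass 70% of its speed; a pose out of reach is approached as far as the arm can. A call with a number of a shift or a turn outside -1 to 1 is refused whole. A call with a gripper value outside its range is refused whole. The fingers move at their own pace and stop on an object; "grip_force" is the grip in N (left out, the last holds). Time passes only in rows, so rows that do not move let the fingers close. It gives the time, the measured TCP pose, the force, the opening and the grip force at its end, in the units of the state.
- readout.sense(): the state, without advancing time (a new reading comes with each control period).
- cams.snapshot(name): name is "scene" or "top" or "wrist"; returns a dict with "pixels" (400x640x3 uint8, red, green, blue), "intrinsics" (3x3 intrinsics, pixels), "eye" and "rotation" of the camera in the world. Camera axes: x right, y down, z forward; pixel columns grow to the right and rows downward; lengths in m; the calibration is good to about 2 mm. A picture is of the moment at which its call begins. There is no depth.
- sign_off(): hands the job in; it is judged then, once.
The state is a dict: "t": time; "q": joint angles; "qd": joint speeds; "tau": joint torques, N m; "tcp_pos": TCP position; "tool_rot": TCP orientation; "force": force on the tool from outside, world axes, zero at the start; "ft_torque": the same for the moment, N m; "finger_gap": opening from 0.0 (shut) to 1.0 (fully open); "gripper_force": force on a finger pad.
Only numpy, scipy, OpenCV 4.12 (cv2) and the standard library are available. Lean on these libraries where they do the work, as an engineer would, in place of code of your own. Each camera call takes 0.05 s, during which the arm holds its last target. There are 200 camera calls.

## Task

Pick up the red-handled pull hook, hook its claw over the front lip of the orange-lipped board tray deep in the shelf and drag the tray straight forward until its front wall stands on the yellow strip along the shelf's front edge, square to the shelf and not past the edge. Touch the tray with the hook only, leave the blue-lipped tray where it is, then stand the hook on its foot on the green bench top again and let go.

Things in the scene. Friction and masses are not known exactly. Their poses are not given: they have to be found in the camera images.
- hook: Loose pull hook, 0.22 kg, mm. Origin: centre of foot underside; z up, x along shank to claw. Steel foot 56 x 50 x 8. Red upright handle 30 (x) by 26 (y), z 8 to 88; grip from above across y, at about z 62. Steel shank, 10 wide, z 34 to 44, from handle to claw: a downward plate 8 (x) by 36 (y), x 111 to 119, z 44 down to its tip at z 4. Stands on the bench before the shelf.
- tray_orange: Tray to pull: loose, black, ORANGE front lip, in one of 3 lanes, about square to the shelf. 200 (x) by 120 (y) by 55 mm, 0.3 to 0.65 kg. Origin: foot of the front wall's outer face, mid-width; x to its far end. Front wall x 0 to 5, lip on it x -5 to 5, top z 55. Inside empty from x 5 to 68 down to z 5, then boards up to z 27. Dry friction, 1 to 7 N; stops with the pull.
- tray_blue: Bystander: loose tray of the same shape and size (200 x 120 x 55 mm) with a BLUE front lip, in another lane. Origin: foot of the front wall's outer face, mid-width; x to its far end. The third lane holds a closed cardboard carton, 200 x 120 x 50 mm. About 30 mm lies between neighbours.
- shelf: Fixed grey shelf, 340 (x) by 480 (y) mm, turned a little. Origin: middle of the front edge, at bench height; x points into the shelf, away from the robot. Floor top z 30. Yellow strip along the open front edge, x 0 to 45. Lanes at about y -150, 0, 150; front walls start between x 100 and 135. Roof only beyond x 230, underside z 130.

How it is judged:
By the outcome, as a careful person would: the job done as asked, in the order asked, and still so for the second after the job is handed in, with the robot touching nothing.
It also fails if it takes over 53 s, if anything falls off the work surface, if the arm or the gripper's body presses on something with over 40 N, if the wrist force passes 120 N, or if a joint passes its speed limit or range.

## Working session

There is one attempt and no reset: what is moved stays moved. The work goes in short steps, Python scripts to look and compute and a tool call to move; the robot and the scene stay as the last step left them, time stands still between calls to the robot, and variables do not carry over. Pictures are saved under pics/ and viewed, at most 10 in all, crops included, and the job is handed in when it is done.

Besides the shell and the picture viewer there is one more tool, called after "Request:" as name(argument=value, ...) on one line, values as JSON. send_rows: Moves the arm, as the interface text tells. Its arguments: {"type":"object","properties":{"commands":{"type":"string"},"grip_force":{"type":"number"}},"required":["commands"]}

```bash
ls; mkdir -p pics
cat > h.py <<'E'
import numpy as np, cv2
from station import readout, cams, sign_off
def snap(n,f=None):
    s=cams.snapshot(n)
    if f: cv2.imwrite('pics/'+f,cv2.cvtColor(np.asarray(s['pixels']),cv2.COLOR_RGB2BGR))
    return s
def ray(s,uv,z):
    K=np.array(s['intrinsics']);R=np.array(s['rotation']);e=np.array(s['eye'])
    uv=np.atleast_2d(np.array(uv,float))
    d=(R@np.linalg.inv(K)@np.c_[uv,np.ones(len(uv))].T).T
    return e+d*((z-e[2])/d[:,2])[:,None]
def hsv(s): return cv2.cvtColor(np.asarray(s['pixels']),cv2.COLOR_RGB2HSV)
E
python3 - <<'E'
from h import *
s=readout.sense(); print({k:np.round(v,3).tolist() for k,v in s.items()})
for n in('top','scene'):
    c=snap(n,n+'0.png'); print(n,np.round(c['eye'],3),np.round(c['rotation'],3).tolist(),np.round(c['intrinsics'],1).tolist())
E
```

```text
pics
{'t': 0.0, 'q': [-1.377, 0.528, 1.434, -0.0, 1.181, -0.179], 'qd': [-0.001, 0.001, -0.001, 0.001, 0.001, 0.001], 'tau': [0.0, -44.235, -17.803, -0.0, 0.008, -0.0], 'tcp_pos': [0.228, -0.581, 0.238], 'tool_rot': [0.983, 0.185, -0.0, -0.001], 'force': [-0.252, -0.555, -0.19], 'ft_torque': [0.013, -0.001, -0.046], 'gripper_force': 0.0, 'finger_gap': 0.996}
top [0.446 0.024 0.875] [0.709, -0.701, 0.055, -0.049] [[438.0, 0.0, 317.0], [0.0, 438.0, 201.3], [0.0, 0.0, 1.0]]
scene [ 0.878 -0.518  0.5  ] [0.864, 0.236, -0.121, -0.428] [[516.9, 0.0, 323.2], [0.0, 516.9, 197.9], [0.0, 0.0, 1.0]]
```

View pics/top0.png

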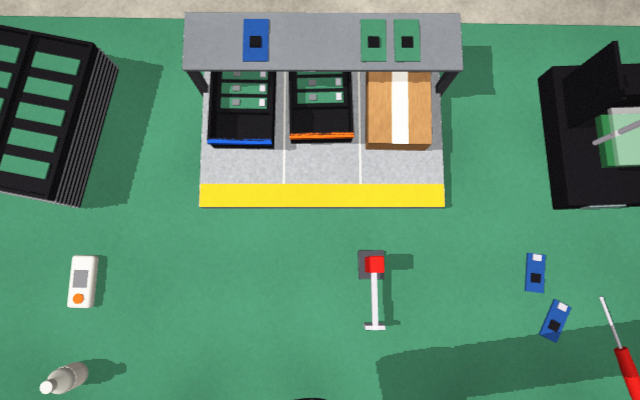

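View pics/scene0.png

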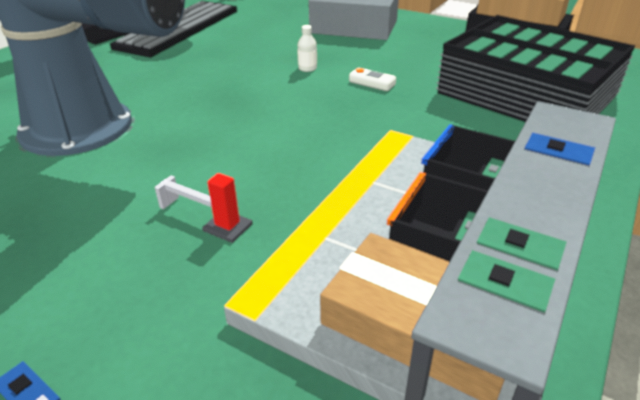

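The top view shows the hook handle at (375,264) with its claw toward the robot at (375,327). The orange lip is in the middle lane at about (290..353,136), the blue lip is at (210..272,142), and the yellow strip is at rows 184-207. The hook has to be turned by about 180°.

```bash
sed -i 's/^def snap/from scipy.spatial.transform import Rotation as Ro\ndef snap/; s/R=np.array(s\[.rotation.\])/R=Ro.from_quat(s["rotation"]).as_matrix()/' h.py
cat >> h.py <<'E'
def mask(s,lo,hi,roi=None):
    m=cv2.inRange(hsv(s),np.array(lo),np.array(hi))
    if roi: 
        k=np.zeros_like(m);a,b,c,d=roi;k[b:d,a:c]=255;m&=k
    return m
def fit(P):
    # rectangle of xy points in mm: centre, size, angle
    return cv2.minAreaRect((P[:,:2]*1000).astype(np.float32))
def pts(m): 
    v,u=np.nonzero(m);return np.c_[u,v]
def line_edge(s,m,z,side):
    # per-column extreme row of mask -> line on plane z; returns endpoints & dir deg of y axis
    uv=pts(m);cols=np.unique(uv[:,0])[2:-2]
    rows=np.array([getattr(uv[uv[:,0]==c,1],side)() for c in cols])+(.5 if side=='max' else -.5)
    P=ray(s,np.c_[cols,rows],z);vx,vy,x0,y0=cv2.fitLine(P[:,:2].astype(np.float32),cv2.DIST_HUBER,0,.001,.001).ravel()
    if vy<0: vx,vy=-vx,-vy
    return P[0],P[-1],np.degrees(np.arctan2(-vx,vy)),np.array([x0,y0])
YEL=((22,150,120),(34,255,255));ORA=((5,150,120),(18,255,255));BLU=((100,150,90),(120,255,255))
def trays(s):
    out={}
    for n,c,z,roi in(('strip',YEL,.03,(180,170,460,220)),('orange',ORA,.085,(270,60,460,220)),('blue',BLU,.085,(195,100,285,220))):
        m=mask(s,*c,roi);uv=pts(m)
        f=line_edge(s,m,z,'max');b=line_edge(s,m,z,'min')
        print(n,len(uv),'front ends',np.round(f[0][:2],4),np.round(f[1][:2],4),'ang',round(f[2],2),'mid',np.round(f[3],4),'| back ang',round(b[2],2),'mid',np.round(b[3],4))
        out[n]=(f,b)
    a=np.radians(out['strip'][0][2]);o=(out['strip'][0][0]+out['strip'][0][1])[:2]/2
    ex=np.array([np.cos(a),np.sin(a)]);ey=np.array([-ex[1],ex[0]])
    for n in('orange','blue'):
        for e in out[n][0][:2]: print(n,'lip front in shelf mm',np.round(1000*np.array([(e[:2]-o)@ex,(e[:2]-o)@ey]),1))
    return out
E
python3 - <<'E'
from h import *
s=snap('top'); trays(s)
roi=(340,235,420,345)
h=hsv(s)
red=mask(s,(0,150,80),(4,255,255),roi)|mask(s,(174,150,80),(180,255,255),roi)
top=mask(s,(0,150,200),(4,255,255),roi)
print('red',len(pts(red)),len(pts(top)),pts(red).min(0),pts(red).max(0),'rect z88',fit(ray(s,pts(red),.088)))
px=np.asarray(s['pixels']).astype(int)
print(px[264,366:386].tolist())
sh=cv2.inRange(h,np.array((0,0,140)),np.array((180,60,255)))
k=np.zeros_like(sh);k[276:322,360:390]=255
P=ray(s,pts(sh&k),.044);print('shank',len(P),fit(P))
k[:]=0;k[322:335,355:395]=255
P=ray(s,pts(sh&k),.044);print('claw',len(P),fit(P))
E
```

```text
strip 5610 front ends [0.5578 0.2407] [ 0.5636 -0.2264] ang 0.71 mid [0.5607 0.0076] | back ang 0.74 mid [ 0.6065 -0.0152]
orange 374 front ends [0.6802 0.0658] [ 0.6836 -0.044 ] ang 2.17 mid [ 0.6824 -0.0111] | back ang 2.57 mid [0.6934 0.0047]
blue 356 front ends [0.6685 0.2195] [0.6681 0.1083] ang -0.54 mid [0.6681 0.1626] | back ang 0.57 mid [0.6788 0.1643]
orange lip front in shelf mm [120.2  57.2]
orange lip front in shelf mm [122.3 -52.7]
blue lip front in shelf mm [110.4 210.9]
blue lip front in shelf mm [108.7  99.8]
red 312 238 [365 256] [383 272] rect z88 ((450.6913146972656, -84.74562072753906), (28.194591522216797, 32.58026885986328), 0.6327437162399292)
[[179, 26, 23], [180, 26, 23], [181, 28, 24], [202, 26, 22], [240, 40, 34], [250, 46, 39], [251, 49, 42], [251, 48, 43], [251, 47, 41], [251, 48, 41], [250, 46, 40], [250, 45, 40], [250, 44, 39], [250, 46, 40], [250, 44, 38], [250, 47, 40], [249, 43, 36], [230, 43, 36], [124, 80, 59], [54, 109, 81]]
shank 310 ((387.76031494140625, -90.46204376220703), (81.92317962646484, 12.724724769592285), 1.0213629007339478)
claw 129 ((338.7934875488281, -89.82935333251953), (12.508934020996094, 40.52139663696289), 0.5691598057746887)
```

Request:
send_rows(commands="85 0 0 0 .855;85 0 0 0 .855;85 0 0 0 .855;85 0 0 0 .855;85 0 0 0 .855;85 0 0 0 .855;85 .444 -.94 .17 0;85 .444 -.94 .17 0;85 .444 -.94 .17 0;85 .444 -.94 .17 0;85 .444 -.94 .17 0;85 .444 -.94 .17 0;85 .444 -.94 .17 0;85 .444 -.94 .17 0;85 .444 -.94 .17 0;85 .444 -.94 .17 0;85 .444 -.94 .17 0;85 .444 -.94 .17 0;85 .444 -.94 .17 0;85 .444 -.94 .17 0", grip_force=80)

```text
t: 1.82
tcp_pos: [0.3483, -0.316, 0.1915]
tool_rot: [1.0, 0.007, -0.0, -0.0]
force: [0.1, -0.1, 1.0]
finger_gap: 0.993
gripper_force: 0.0
```

Request:
send_rows(commands="85 .444 -.94 .17 0;85 .444 -.94 .17 0;85 .444 -.94 .17 0;85 .444 -.94 .17 0;85 .444 -.94 .17 0;85 .444 -.94 .17 0;85 .444 -.94 .17 0;85 .444 -.94 .17 0;85 .444 -.94 .17 0;85 .444 -.94 .17 0;85 .444 -.94 .17 0;85 .444 -.94 .17 0;85 0 0 0 0;85 0 0 0 0")

```text
t: 2.98
tcp_pos: [0.4513, -0.0892, 0.1507]
tool_rot: [1.0, 0.009, -0.0, -0.0]
force: [0.0, -0.4, 0.2]
finger_gap: 0.996
gripper_force: 0.0
```

Run:
```python
from h import *
s=readout.sense(); print(np.round(s['tcp_pos'],4),s['t'],np.round(s['force'],1)); q=s['tool_rot'];print('yaw',np.degrees(2*np.arctan2(q[1],q[0])))
w=snap('wrist','w1.png')
h=hsv(w);red=mask(w,(0,150,60),(4,255,255))|mask(w,(174,150,60),(180,255,255))
n,l,st,c=cv2.connectedComponentsWithStats(red);i=1+st[1:,4].argmax();print(st[i])
top=((l==i)&(h[...,2]>225)).astype(np.uint8)
print(len(pts(top)),fit(ray(w,pts(top),.088)))
```

```text
[ 0.4513 -0.0892  0.1507] 2.9833 [ 0.  -0.4  0.2]
yaw 0.9902046000125762
[ 300  173   43   71 2844]
1403 ((451.11688232421875, -88.73538970947266), (25.899150848388672, 22.98607063293457), 0.9801883697509766)
```

View pics/w1.png

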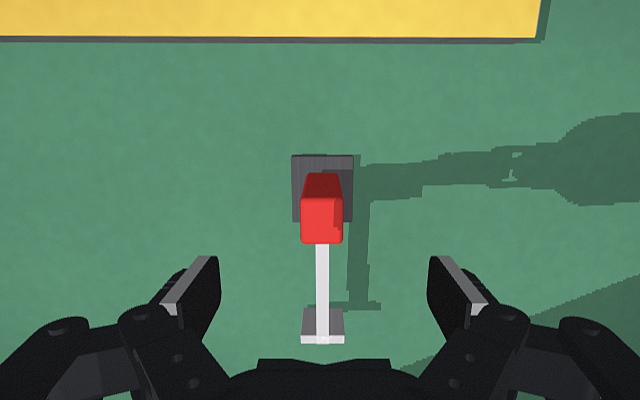

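The wrist view shows the handle top at (321,220), centred between the fingers and square to them. Next I go down and close.

Request:
send_rows(commands="85 .01 0 .623 0;85 .01 0 .623 0;85 .01 0 .623 0;85 .01 0 .623 0;85 .01 0 .623 0;85 .01 0 .623 0;85 .01 0 .623 0;85 .01 0 .623 0;85 0 0 0 0;20 0 0 0 0;20 0 0 0 0;20 0 0 0 0;20 0 0 0 0;20 0 0 0 0;20 0 0 0 0;20 0 0 0 0;20 0 0 0 0", grip_force=80)

```text
t: 4.45
tcp_pos: [0.4532, -0.09, 0.0519]
tool_rot: [1.0, 0.008, 0.001, 0.0]
force: [-1.1, -0.4, 6.1]
finger_gap: 0.295
gripper_force: 78.3
```

Request:
send_rows(commands="20 0 0 -.5 0;20 0 0 -.5 0;20 0 0 -.5 -1;20 0 0 -.5 -1;20 0 0 -.5 -1;20 0 0 -.5 -1;20 0 0 -.5 -1;20 0 0 -.5 -1;20 0 0 -.5 -1;20 0 0 -.5 -1;20 0 0 0 -1;20 0 0 0 -1;20 0 0 0 -1;20 0 0 0 -1;20 0 0 0 -1;20 0 0 0 -1;20 0 0 0 -1;20 0 0 0 -1;20 0 0 0 -1;20 0 0 0 -1")

```text
t: 6.12
tcp_pos: [0.4524, -0.0895, 0.1509]
tool_rot: [0.804, 0.595, -0.0, -0.001]
force: [0.1, 0.3, -2.4]
finger_gap: 0.293
gripper_force: 79.0
```

Request:
send_rows(commands="20 0 0 0 -1;20 0 0 0 -1;20 0 0 0 -1;20 0 0 0 -1;20 0 0 0 -1;20 0 0 0 -1;20 0 0 0 -1;20 0 0 0 -1;20 0 0 0 -1;20 0 0 0 -1;20 0 0 0 -1;20 0 0 0 -1;20 0 0 0 -1;20 0 0 0 -1;20 0 0 0 -1;20 0 0 0 -1;20 0 0 0 -1;20 0 0 0 -1;20 0 0 0 -1;20 0 0 0 -1")

```text
t: 7.78
tcp_pos: [0.4524, -0.0895, 0.1509]
tool_rot: [0.233, 0.972, 0.0, -0.001]
force: [-0.1, 0.6, -1.4]
finger_gap: 0.295
gripper_force: 79.0
```

Request:
send_rows(commands="20 0 0 0 -1;20 0 0 0 -1;20 0 0 0 -1;20 0 0 0 -1;20 0 0 0 -1;20 0 0 0 -1;20 0 0 0 -.94;20 0 0 0 0;20 0 0 0 0;20 0 0 0 0")

```text
t: 8.62
tcp_pos: [0.4527, -0.0897, 0.1511]
tool_rot: [-0.005, 1.0, 0.0, -0.0]
force: [0.2, 0.6, -1.4]
finger_gap: 0.293
gripper_force: 79.0
```

Run:
```python
from h import *
s=readout.sense(); print(np.round(s['tcp_pos'],4),s['t'],np.round(s['force'],1),s['finger_gap'],np.round(s['q'],2)); q=s['tool_rot'];print('yaw',np.degrees(2*np.arctan2(q[1],q[0])))
snap('top','t2.png')
```

```text
[ 0.4527 -0.0897  0.1511] 8.6167 [ 0.2  0.6 -1.4] 0.2927001113366436 [-0.44  0.46  1.92  0.    0.76 -2.02]
yaw 180.52456700927743
```

View pics/t2.png

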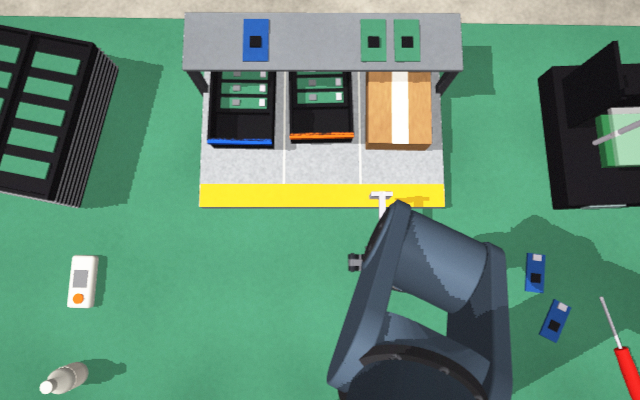

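Run:
```python
from h import *
s=snap('top'); h=hsv(s)
m=cv2.inRange(h,np.array((0,0,190)),np.array((180,50,255)))
k=np.zeros_like(m);k[188:201,362:400]=255
P=ray(s,pts(m&k),.143);print(len(P),fit(P[:]))
k[:]=0;k[200:222,374:390]=255;P=ray(s,pts(m&k),.143);print(len(P),fit(P))
print(np.round(readout.sense()['tcp_pos'],4))
```

```text
127 ((565.343994140625, -90.82911682128906), (15.443216323852539, 35.76557540893555), 0.7164921760559082)
100 ((543.15234375, -91.36046600341797), (10.149935722351074, 29.10687255859375), 89.45101928710938)
[ 0.4528 -0.0898  0.1511]
```

Request:
send_rows(commands="20 -.61 .42 0 0;20 -.61 .42 0 0;20 -.61 .42 0 0;20 -.61 .42 0 0;20 -.61 .42 0 0;20 -.61 .42 0 0;20 -.61 .42 0 0;20 -.61 .42 0 0;20 -.61 .42 0 0;20 -.61 .42 0 0;20 -.61 .42 0 0;20 -.61 .42 0 0;20 0 0 0 0;20 0 0 0 0;20 0 0 0 0")

```text
t: 9.97
tcp_pos: [0.5972, 0.0124, 0.1508]
tool_rot: [-0.005, 1.0, 0.0, -0.001]
force: [-0.8, -0.9, -2.6]
finger_gap: 0.297
gripper_force: 79.1
```

Run:
```python
from h import *
print(np.round(readout.sense()['tcp_pos'],4))
c=snap('top'); w=snap('wrist'); a=np.hstack([np.asarray(c['pixels'])[60:220,200:460],]);
a=cv2.resize(a,None,fx=2,fy=2); b=cv2.resize(np.asarray(w['pixels']),(448,280))
o=np.zeros((600,520,3),np.uint8);o[:320]=a;o[320:600,:448]=b
cv2.imwrite('pics/p3.png',o[...,::-1])
```

```text
[0.5972 0.0124 0.1508]
```

View pics/p3.png

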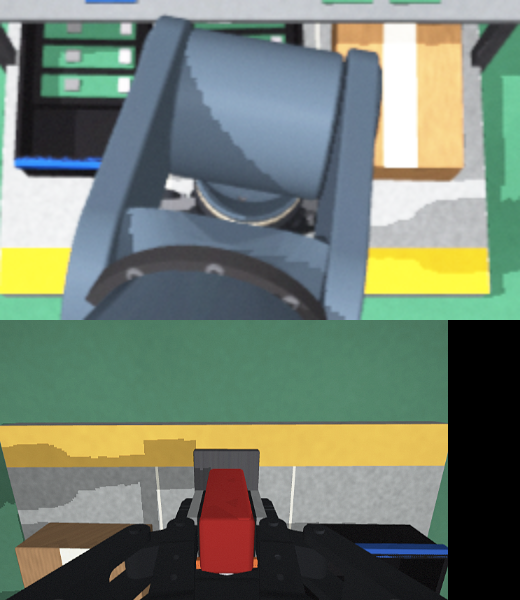

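The arm hides the lip in the top view, and the wrist camera looks back at the yellow strip with only a sliver of orange at about (225,565). I'll use the scene camera.

Run:
```python
from h import *
c=snap('scene'); a=np.asarray(c['pixels'])[60:300,250:570]
cv2.imwrite('pics/p4.png',cv2.resize(a,None,fx=2.4,fy=2.4)[...,::-1])
```

```text
(no output)
```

View pics/p4.png

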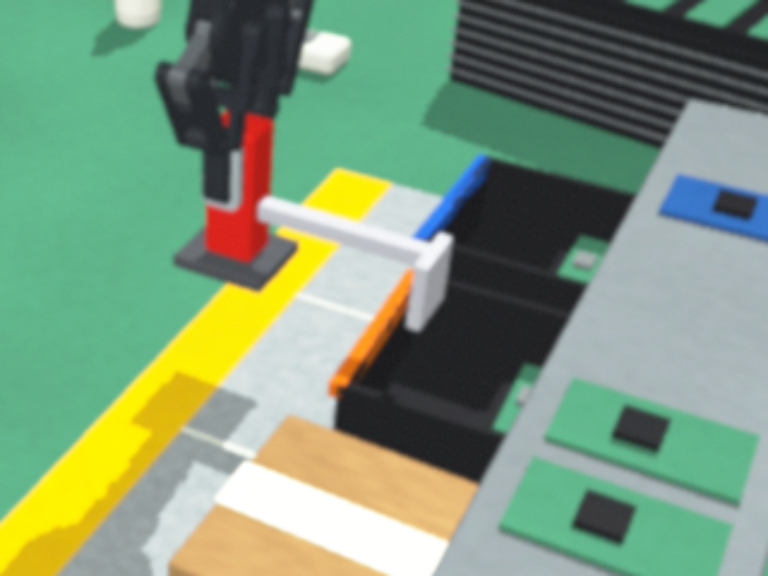

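The scene view shows the hook level with its claw tip at crop (415,328), just behind the orange lip, which runs from (340,388) to (410,280). I'll measure both.

Run:
```python
from h import *
c=snap('scene')
f=lambda u,v:(250+u/2.4,60+v/2.4)
print('tip near corners',np.round(ray(c,[f(406,324),f(422,331)],.103),4)[:,:2].tolist())
print('lip near front corner, back corner',np.round(ray(c,[f(332,384),f(350,388)],.085),4)[:,:2].tolist())
m=mask(c,*ORA,(380,150,430,240));uv=pts(m);L=ray(c,uv,.085);print(len(uv),L[:,:2].min(0),L[:,:2].max(0))
```

```text
tip near corners [[0.7104, -0.004], [0.72, -0.0055]]
lip near front corner, back corner [[0.6895, -0.0489], [0.699, -0.0471]]
396 [ 0.68337448 -0.05550517] [0.6983192  0.06817724]
```

Request:
send_rows(commands="20 -.1 0 0 0;20 -.1 0 .1 0;20 0 0 .4 0;20 0 0 .4 0;20 0 0 .4 0;20 0 0 .4 0;20 0 0 .4 0;20 0 0 0 0;20 0 0 0 0;20 0 0 0 0")

```text
t: 11.0
tcp_pos: [0.6025, 0.0125, 0.1092]
tool_rot: [-0.005, 1.0, -0.0, 0.0]
force: [-0.1, -0.2, -1.4]
finger_gap: 0.291
gripper_force: 79.1
```

Run:
```python
from h import *
c=snap('scene'); a=np.asarray(c['pixels'])[80:280,300:500]
cv2.imwrite('pics/p5.png',cv2.resize(a,None,fx=2.5,fy=2.5)[...,::-1])
```

```text
(no output)
```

View pics/p5.png

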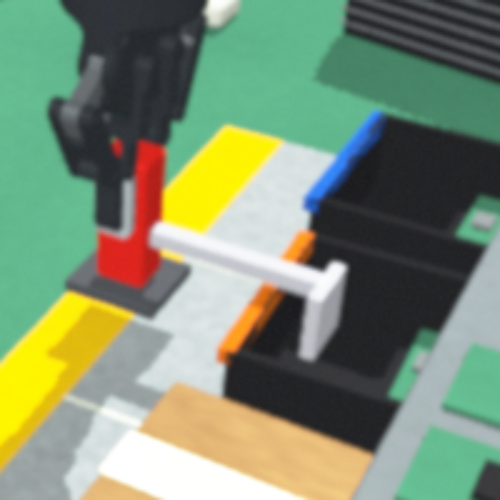

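Request:
send_rows(commands="20 .2 0 0 0;20 .2 0 0 0;20 .2 0 0 0;20 .2 0 0 0;20 .2 0 0 0;20 .2 0 0 0;20 .3 0 0 0;20 .3 0 0 0;20 .3 0 0 0;20 .3 0 0 0;20 .3 0 0 0;20 .3 0 0 0;20 .3 0 0 0;20 .3 0 0 0;20 .3 0 0 0;20 .3 0 0 0;20 .3 0 0 0;20 .3 0 0 0;20 .3 0 0 0;20 .15 0 0 0")

```text
t: 12.72
tcp_pos: [0.4964, 0.0114, 0.1093]
tool_rot: [-0.005, 1.0, 0.0, -0.0]
force: [2.7, -0.4, -1.5]
finger_gap: 0.294
gripper_force: 79.1
```

Run:
```python
from h import *
s=readout.sense();print(np.round(s['tcp_pos'],4),np.round(s['force'],1))
c=snap('scene'); a=np.asarray(c['pixels'])[80:330,220:520]
cv2.imwrite('pics/p6.png',cv2.resize(a,None,fx=2.4,fy=2.4)[...,::-1])
snap('top','t6.png')
w=snap('wrist','w6.png')
def L(m,s,z):
    P=ray(s,pts(m),z)[:,:2].astype(np.float32)*1000;return fit(P/1000)
m=mask(c,*ORA,(300,130,450,300));uv=pts(m)
n,l,st,_=cv2.connectedComponentsWithStats(m);print(st[1:].tolist())
print('scene orange',L(m,c,.085))
y=mask(c,*YEL,(200,100,450,350));print('scene yellow',L(y,c,.03))
```

```text
[0.4964 0.0114 0.1093] [ 2.7 -0.4 -1.5]
[[365, 158, 8, 11, 45], [329, 178, 20, 28, 184]]
scene orange ((608.2960205078125, 5.5453948974609375), (12.896698951721191, 127.20675659179688), 1.106908917427063)
scene yellow ((583.0657348632812, 9.891830444335938), (45.02939987182617, 474.72796630859375), 0.6036203503608704)
```

View pics/p6.png

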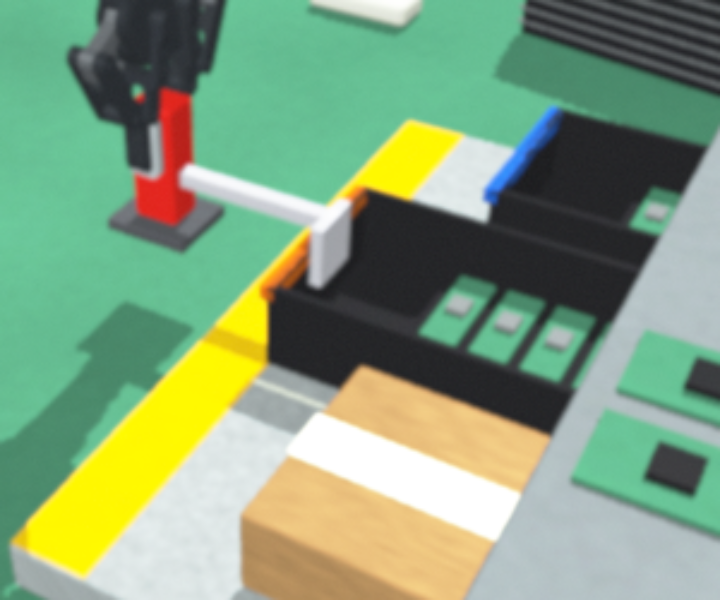

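The tray follows the hook. Its lip is nearly square, with the front wall at shelf x of about 44 mm. I'll pull about 22 mm more.

Request:
send_rows(commands="20 .2 0 0 0;20 .2 0 0 0;20 .2 0 0 0;20 .2 0 0 0;20 .15 0 0 0;20 .1 0 0 0;20 .05 0 0 0;20 0 0 0 0;20 0 0 0 0;20 0 0 0 0")

```text
t: 13.7
tcp_pos: [0.4747, 0.0113, 0.1091]
tool_rot: [-0.005, 1.0, 0.0, -0.001]
force: [-0.6, 0.5, -2.7]
finger_gap: 0.298
gripper_force: 78.9
```

Run:
```python
from h import *
s=readout.sense();print(np.round(s['tcp_pos'],4),np.round(s['force'],1))
c=snap('scene')
m=mask(c,*ORA,(280,130,450,300));P=ray(c,pts(m),.085)
print('scene orange',fit(P)); y=mask(c,*YEL,(200,100,450,350));print('scene yellow',fit(ray(c,pts(y),.03)))
t=snap('top');m=mask(t,*ORA,(270,60,460,215));uv=pts(m);print(len(uv),uv.min(0),uv.max(0))
P=ray(t,uv,.085);print('top',fit(P))
for lo,hi in((270,320),(320,460)):
    k=uv[(uv[:,0]>=lo)&(uv[:,0]<hi)]
    if len(k): print(len(k),np.round(ray(t,[k.mean(0)],.085),4))
```

```text
[0.4747 0.0113 0.1091] [-0.6  0.5 -2.7]
scene orange ((586.5271606445312, 6.024349212646484), (15.227190971374512, 127.0180435180664), 0.3905755877494812)
scene yellow ((583.0633544921875, 10.116867065429688), (45.02934265136719, 474.27789306640625), 0.603649914264679)
326 [289 188] [353 194]
top ((581.7667236328125, 10.876338958740234), (11.129111289978027, 117.1034927368164), 0.7238625884056091)
178 [[0.5818 0.0423 0.085 ]]
148 [[ 0.5806 -0.022   0.085 ]]
```

Request:
send_rows(commands="20 -.2 0 0 0;20 -.2 0 0 0;20 -.2 0 0 0;20 -.1 0 0 0;20 0 0 -.3 0;20 0 0 -.5 0;20 0 0 -.5 0;20 0 0 -.5 0;20 0 0 -.5 0;20 0 0 -.3 0;20 .2 0 0 0;20 .5 -.2 0 0;20 .8 -.4 0 0;20 .8 -.8 0 0;20 .8 -.8 0 0;20 .8 -.8 0 0;20 .8 -.8 0 0;20 .4 -.8 0 0;20 0 0 0 0;20 0 0 0 0")

```text
t: 15.47
tcp_pos: [0.387, -0.082, 0.1609]
tool_rot: [-0.004, 1.0, 0.0, -0.001]
force: [-1.1, 0.4, -2.4]
finger_gap: 0.296
gripper_force: 79.1
```

Run:
```python
from h import *
s=readout.sense();print(np.round(s['tcp_pos'],4),np.round(s['force'],1))
t=snap('top','t7.png'); trays(t)
c=snap('scene');m=mask(c,*ORA,(280,130,450,300));print('scene orange',fit(ray(c,pts(m),.085)))
```

```text
[ 0.387  -0.082   0.1609] [-1.1  0.4 -2.4]
strip 4821 front ends [0.5578 0.2407] [ 0.5636 -0.2264] ang 0.71 mid [0.5607 0.0076] | back ang 0.98 mid [ 0.6041 -0.0152]
orange 362 front ends [0.5764 0.0656] [ 0.576  -0.0458] ang -0.58 mid [0.5765 0.0322] | back ang -1.57 mid [0.5866 0.01  ]
blue 365 front ends [0.6685 0.2195] [0.6681 0.1083] ang -0.43 mid [0.6681 0.1659] | back ang 0.5 mid [0.6789 0.1643]
orange lip front in shelf mm [16.5 58.3]
orange lip front in shelf mm [ 14.7 -53.2]
blue lip front in shelf mm [110.4 210.9]
blue lip front in shelf mm [108.7  99.8]
scene orange ((586.5272216796875, 6.024341583251953), (15.227189064025879, 127.01802825927734), 0.39057430624961853)
```

View pics/t7.png

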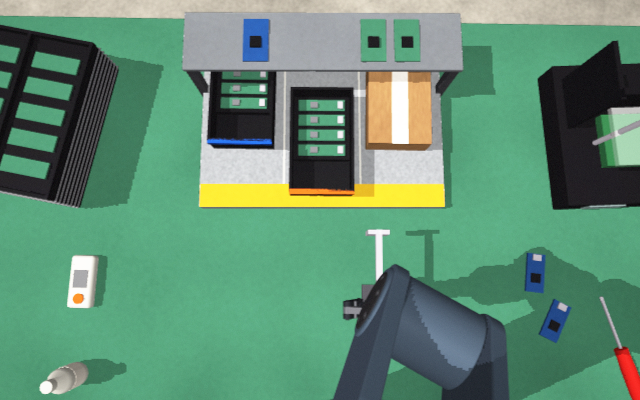

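The tray now stands on the strip, with its lip at rows 188-194. The blue tray hasn't moved and the hook is clear. Next is a sub-pixel check of the tray's squareness.

Run:
```python
from h import *
t=snap('top');px=np.asarray(t['pixels']).astype(float)
def ang(P,axis):
    vx,vy,_,_=cv2.fitLine(P[:,:2].astype(np.float32),cv2.DIST_HUBER,0,.001,.001).ravel()
    a=np.degrees(np.arctan2(-vx,vy)) if axis=='y' else np.degrees(np.arctan2(vy,vx))
    return round((a+90)%180-90,2)
def cross(g,lo,hi):   # steepest-step centroid between lo and hi
    d=np.abs(np.diff(g[lo:hi]));i=d.argmax();j=slice(max(i-1,0),i+2)
    return lo+.5+(np.arange(len(d))[j]*d[j]).sum()/d[j].sum()
R=px[...,0];S=px.sum(2)
print('lip back',ang(ray(t,[(u,cross(R[:,u],183,192)) for u in range(294,350)],.085),'y'))
print('lip front(G)',ang(ray(t,[(u,cross(px[:,u,1],190,198)) for u in range(294,350)],.085),'y'))
print('strip front',ang(ray(t,[(u,cross(R[:,u],203,212)) for u in list(range(206,360))+list(range(395,440))],.03),'y'))
print('left',ang(ray(t,[(cross(S[v],284,294),v) for v in range(95,180)],.085),'x'))
print('right',ang(ray(t,[(cross(S[v],348,358),v) for v in range(95,180)],.085),'x'))
```

```text
lip back -1.97
lip front(G) -0.2
strip front 0.7
left 0.36
right 0.16
```

The tray is within about 0.5° of the shelf with its front wall at shelf x of about 21 mm, which is good. Now I set the hook down on the bench.

Request:
send_rows(commands="20 -.3 0 .4 0;20 -.3 0 .5 0;20 -.4 0 .5 0;20 0 0 .5 0;20 0 0 .5 0;20 0 0 .5 0;20 0 0 .5 0;20 0 0 .5 0;20 0 0 .5 0;20 0 0 .5 0;20 0 0 .2 0;20 0 0 .1 0;20 0 0 .1 0;20 0 0 .1 0;20 0 0 .05 0;20 0 0 0 0;20 0 0 0 0;20 0 0 0 0")

```text
t: 17.12
tcp_pos: [0.4084, -0.0817, 0.0525]
tool_rot: [-0.005, 1.0, -0.0, 0.0]
force: [0.0, 0.1, -2.4]
finger_gap: 0.295
gripper_force: 79.2
```

Request:
send_rows(commands="20 0 0 .03 0;20 0 0 .03 0;20 0 0 0 0;20 0 0 0 0")

```text
t: 17.45
tcp_pos: [0.4084, -0.0818, 0.0519]
tool_rot: [-0.005, 1.0, -0.0, 0.001]
force: [-0.3, -0.6, 7.7]
finger_gap: 0.296
gripper_force: 80.5
```

Contact is made: the force went from -2.4 to +7.7 N. Release slowly, then rise.

Request:
send_rows(commands="35 0 0 0 0;50 0 0 0 0;65 0 0 0 0;85 0 0 0 0;85 0 0 0 0;85 0 0 0 0;85 0 0 0 0;85 0 0 -.2 0;85 0 0 -.5 0;85 0 0 -.8 0;85 0 0 -.8 0;85 0 0 -.8 0;85 0 0 -.8 0;85 0 0 -.8 0;85 0 0 -.8 0;85 0 0 -.8 0;85 0 0 -.8 0;85 0 0 0 0;85 0 0 0 0")

```text
t: 19.03
tcp_pos: [0.4085, -0.0816, 0.1937]
tool_rot: [-0.005, 1.0, -0.001, 0.001]
force: [-0.4, 0.3, -0.5]
finger_gap: 0.996
gripper_force: 0.0
```

Run:
```python
from h import *
s=readout.sense();print(s['t'],np.round(s['tcp_pos'],4),np.round(s['force'],1),s['finger_gap'])
snap('scene','s9.png');trays(snap('top'))
```

```text
19.0333 [ 0.4085 -0.0816  0.1937] [-0.4  0.3 -0.5] 0.9955398320250298
strip 4818 front ends [0.5578 0.2407] [ 0.5636 -0.2264] ang 0.71 mid [0.5607 0.0076] | back ang 0.98 mid [ 0.6041 -0.0152]
orange 364 front ends [0.5764 0.0656] [ 0.576 -0.044] ang -0.65 mid [0.5762 0.0088] | back ang -1.71 mid [0.5867 0.0109]
blue 367 front ends [0.6685 0.2176] [0.6681 0.1083] ang 0.78 mid [0.6677 0.1333] | back ang 0.77 mid [0.6788 0.1634]
orange lip front in shelf mm [16.5 58.3]
orange lip front in shelf mm [ 14.7 -51.4]
blue lip front in shelf mm [110.4 209.1]
blue lip front in shelf mm [108.7  99.8]
```

View pics/s9.png

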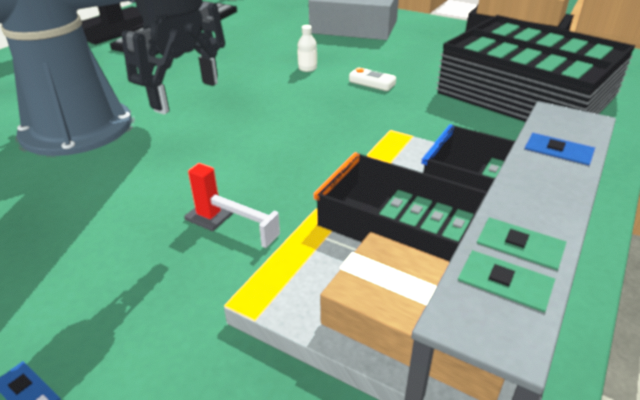

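The hook stands upright on its foot at (205,205), the gripper is clear, the tray is on the strip, and the blue tray hasn't moved.

```bash
python3 -c "
from station import sign_off;print(sign_off())"
```

```text
the job is handed in; nothing more can be done
None
```

The job is handed in at 19 s: the orange tray's front wall stands on the yellow strip (about 21 mm from the edge, within about 0.5° of square), the blue tray did not move, and the hook stands released on its foot on the bench.

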